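# Ready the packet press: set the straightedge, hold the plate at balance

## Robot

A 6-joint arm with a two-finger parallel gripper is mounted at the origin on the work surface. World frame = base frame: x ahead of the robot, y to its left, z up, the work surface at z = 0. Lengths are in m, angles in rad, forces in N, time in s.
With the tool pointing down it reaches from about 0.25 to 0.725 m from the base axis. Payload 4 kg.
Tool frame: the origin (TCP) lies at the very end of the fingers, on their centre line; the grasp point (between the pads) lies 19 mm behind it; z points along the fingers, y is the direction in which the jaws open and shut (so a half turn about z gives the same grasp; the last joint's range is limited). The gripper opens to 85 mm and grips with 20 to 120 N. Pads are 22 mm wide; open, the fingers measure 114 mm over their backs; the gripper's body (76 mm by 85 mm) begins 54 mm behind the grasp point. The pads swing forward as they close: fully open they stand 13 mm farther back than shut.
Start: joints at [1.103, 0.241, 0.005, 1.335, 0, 1.571], TCP at [0.225, 0.446, 0.231] pointing down, gripper open.
Joint ranges: [-2.72, 2.72], [-1.05, 1.87], [-1.09, 1.28], [-1.99, 2.15], [-1.42, 1.44], [-3.14, 3.14]. Speed limits (rad/s): [2.79, 2.79, 3.14, 3.14, 3.14, 3.14].

## Interface

Orientations are given as a unit quaternion [x, y, z, w].
In Python, from cell import arm gives the robot as it stands. The module is installed in compiled form; this text tells all that it offers.
- The arm moves only by the tool jog_arm, never from a script. Its argument "series" is a list of rows, each a list of 7 numbers: the turn, a rotation vector about the tool's x, y, z in degrees, then the shift along the tool's x, y, z in m, then the gripper command: -1 is fully open, 1 is shut, values between are in proportion. In form: [[wx, wy, wz, tx, ty, tz, grip], ...]. A call has 1 to 20 rows; each row is the pose to reach, as a shift and turn from the pose commanded when the call began, along the tool's axes at that moment; what a row does not reach only later rows make up. A row lasts 1/10 s, in which the tool goes at most 50 mm and 8.59 degrees, less where a joint would pass 70% of its speed; a pose out of reach is approached as far as the arm can. A call with a gripper value outside its range is refused whole. The fingers move at their own pace and stop on an object; the grip force is fixed at half the most. Time passes only in rows, so rows that repeat a pose let the fingers close. It gives the time, the measured TCP pose, the force and the opening at its end, in the units of the state.
- arm.read_state(): the state, without advancing time (a new reading comes with each control period).
- arm.get_image(name): name is "side" or "top" or "wrist"; returns a dict with "image" (400x640x3 uint8, red, green, blue), "range_z" (400x640 float32, m along the optical axis (not along the pixel's ray), 0 where there is no reading), "vertical_fov" (degrees; the focal length in pixels is half the picture's height over the tangent of half this angle, whatever the lens; pixels are square), "cx", "cy" (the principal point, pixels), "R" (3x3) and "t" (3): a world point X has camera coordinates R X + t. Camera axes: x right, y down, z forward; pixel columns grow to the right and rows downward; lengths in m; the calibration is good to about 2 mm. A picture is of the moment at which its call begins.
- arm.finish_job(): hands the job in, once; it reports no verdict.
The state is a dict: "clock": time; "q": joint angles; "qd": joint speeds; "joint_efforts": joint torques, N m; "position": TCP position; "ee_rot": TCP orientation; "wrist_force": force on the tool from outside, world axes, zero at the start; "torque": the same for the moment, N m; "width": finger opening in m.
Only numpy, scipy, OpenCV 4.12 (cv2) and the standard library are available. Lean on these libraries where they do the work, as an engineer would, in place of code of your own. Each camera call takes 0.05 s, during which the arm holds its last target.

## Task

Get the packet press ready for loading: lay the straightedge flat on the counter with its straight edge flush against the left side (seen from the robot) of the wooden bed (red rib outward, middle to middle) and let go of it. Then take the green press plate by its black bar, swing it up to its balance point, standing straight up on its hinge, without letting it go over backwards, and finish while still gripping the bar and holding the plate still there. Leave the straightedge in place and do not knock the jar, the mortar or the brass weight.

Things in the scene. Friction and masses are not known exactly. Their poses are not given: they have to be found in the camera images.
- press: Packet press, fixed to the counter: dark wooden bed 180 (x) x 220 (y) x 40 mm high. Origin at the centre of the bed's underside, on the counter; x points from the front, where the bar sticks out, to the hinge; y to its left; z up. Two steel hinge lugs at the rear corners reach 60 mm high.
- press_edge (a point): Middle of the foot of the bed's left (+y) side face, at counter height, 110 mm from the press's origin; axes as the press. The straightedge belongs here.
- flap_hinge (a point): Middle of the hinge axis of the press plate: 75 mm behind (+x of) the press's origin and 48 mm above the counter; the axis runs along the press's y. Fixed; axes as the press.
- flap_bar (a point): Middle of the plate's round black bar: 12 mm diameter, parallel to the hinge, 210 mm from its axis; moves with the plate. Steel rods 55 mm either side of this point join it to the plate: 102 mm of bar is free. Shut, it is 48 mm above the counter, 135 mm in front of the press's origin, 45 mm (centre line) from the bed's front, 50 mm from the plate. It can turn between the fingers.
- flap (a joint): Angle of the green plate (150 long x 170 wide x 12 mm; 0.3 to 0.7 kg with rods and bar) in rad: 0 is shut, level, 2 mm over the bed; it grows as the bar swings up and back. Plate, rods and bar lie in one plane through the hinge axis, so it balances exactly upright, at 1.571. The hinge is almost free: below that it falls shut, beyond it falls over backwards, to a stop at 2.3.
- rule: Loose straightedge, 0.2 to 0.4 kg: aluminium strip 240 long (x) x 60 wide (y) x 8 mm thick, with an upright red rib as long as the strip, 12 mm wide, from the strip up to 50 mm above the counter. The rib's centre line lies 20 mm to +y of the strip's middle. Origin at the centre of its underside; z up.
- rule_edge (a point): Middle of the straightedge's straight edge (the side away from the rib), at its underside: 30 mm to -y of the straightedge's origin; axes as the straightedge.
- jar: Amber jar with wooden cap, 76 mm diameter, 120 mm high; bystander. Origin at the centre of its underside.
- mortar: White ceramic mortar bowl, 90 mm diameter, 65 mm high; bystander. Origin at the centre of its underside.
- weight: Brass knob weight, 38 mm diameter, 52 mm high; bystander. Origin at the centre of its underside.
Things that resemble listed ones, but are neither listed nor needed, are in the scene too. Of the things shaped like the rule, the aluminium one is meant.

How it is judged:
On the way, in this order (a step that is already met when the one before it is completed fails the run):
1. the straightedge lies flush against the left side of the bed and is let go, the plate still shut (y of rule_edge in the frame of press_edge between -0.003 and 0.004 m and x of rule_edge in the frame of press_edge between -0.025 and 0.025 m and angle between the x axis of rule and the x axis of press, either way round below 0.035 rad and height (world z) of rule below 0.003 m and angle between rule's own z axis and vertical below 0.03 rad and contact force between the fingers and rule below 0.1 N and linear speed of rule below 0.01 m/s and value of joint flap below 0.1 rad), for 0.2 s.
2. the plate is held still at its balance point, gripped by the fingers (value of joint flap between 1.48 and 1.66 rad and velocity of joint flap between -0.06 and 0.06 rad/s and contact force between the fingers and flap above 2 N and contact force between flap and rule below 0.2 N), for 0.3 s.
At the end, for the whole second after the job is handed in: Plate 1.48 to 1.66 rad, still (under 0.06 rad/s), gripped by the fingers (over 2 N), not propped; straightedge flat on the counter, let go, flush with the bed's left side: gap under 4 mm, within 0.035 rad of parallel, middles within 25 mm (all of step 2 and y of rule_edge in the frame of press_edge between -0.003 and 0.004 m and x of rule_edge in the frame of press_edge between -0.025 and 0.025 m and angle between the x axis of rule and the x axis of press, either way round below 0.035 rad and height (world z) of rule below 0.003 m and angle between rule's own z axis and vertical below 0.03 rad and contact force between the fingers and rule below 0.1 N and linear speed of rule below 0.01 m/s); the arm keeps its last pose, push and grip.
It fails at once if the plate goes over backwards (value of joint flap above 1.85 rad).
It fails at once if a bystander is knocked (moved over 20 mm or tipped) (distance of any of jar, mortar, weight from where it was at the start of the episode above 0.02 m or angle between any of jar, mortar, weight's own z axis and vertical above 0.3 rad).
It also fails if it takes over 64 s, if anything falls off the work surface, if the arm or the gripper's body presses on something with over 40 N, if the wrist force passes 120 N, or if a joint passes its speed limit or range.

## Working session

There is one attempt and no reset: what is moved stays moved. The work goes in short steps, Python scripts to look and compute and a tool call to move; the robot and the scene stay as the last step left them, time stands still between calls to the robot, and variables do not carry over. Pictures are saved under pics/ and viewed, and the job is handed in when it is done.

Besides the shell and the picture viewer there is one more tool, called as a command line: name --pt "numbers of a row" for each row, then --argument value for the rest. jog_arm: Moves the arm, as the interface text tells. Its arguments: {"type":"object","properties":{"series":{"type":"array","items":{"type":"array","items":{"type":"number"}}}},"required":["series"]}

```bash
mkdir -p pics; ls; cat > h.py <<'E'
import numpy as np, cv2
from cell import arm
def snap(name,fn):
    d=arm.get_image(name); cv2.imwrite('pics/'+fn,d['image'][:,:,::-1]); 
    np.savez('/tmp/'+fn.replace('.png','.npz'),**d); return d
def cam(d):
    im=d['image']; f=im.shape[0]/2/np.tan(np.radians(d['vertical_fov'])/2); return f,d['cx'],d['cy'],np.array(d['R']),np.array(d['t'])
def cloud(d):
    f,cx,cy,R,t=cam(d); Z=d['range_z']; v,u=np.mgrid[:Z.shape[0],:Z.shape[1]]
    P=np.stack([(u-cx)/f*Z,(v-cy)/f*Z,Z],-1); W=(P-t)@R; W[Z<=0]=np.nan; return W
def ray(d,u,v,z):
    f,cx,cy,R,t=cam(d); r=R.T@np.array([(u-cx)/f,(v-cy)/f,1]); o=-R.T@t; return o+r*(z-o[2])/r[2]
E
python3 - <<'E'
from h import *
print(arm.read_state())
for n in ['side','top','wrist']:
    d=snap(n,n+'0.png'); print(n,cam(d),[k for k in d])
E
```

```text
pics
{'clock': 0.0, 'q': array([ 1.10301737e+00,  2.41422254e-01,  3.75956842e-03,  1.33518421e+00,
       -4.03178788e-05,  1.57079352e+00]), 'qd': array([-0.00044228,  0.00183408,  0.0001535 , -0.00041289,  0.00026069,
       -0.00178493]), 'joint_efforts': array([ 1.61615000e-03, -3.72319508e+01,  2.52408224e+01,  1.68200559e-02,
        2.87500370e-04, -5.57516231e-06]), 'position': array([0.22518887, 0.44573702, 0.2304218 ]), 'ee_rot': array([ 2.31761336e-01,  9.72772137e-01, -1.00204131e-03, -2.18014480e-04]), 'wrist_force': array([-0.1910101 ,  0.61468808,  0.60592042]), 'torque': array([-0.04066177,  0.02840696, -0.0215684 ]), 'width': 0.08550436097107837}
side (np.float64(383.80006059925455), 320.51817937892156, 200.36783898813718, array([[ 0.85801475, -0.51347122,  0.01256983],
       [-0.36327545, -0.62397347, -0.69187286],
       [ 0.36310004,  0.58907081, -0.72190992]]), array([-0.43612125,  0.23102128,  0.79271287])) ['image', 'range_z', 'vertical_fov', 'cx', 'cy', 'R', 't']
top (np.float64(421.7551279725481), 316.21324342550946, 193.64315306943163, array([[-0.00296353, -0.99995438,  0.0090808 ],
       [-0.99516326,  0.00205744, -0.09821329],
       [ 0.09819013, -0.00932794, -0.99512396]]), array([-0.02682376,  0.52480809,  1.21702367])) ['image', 'range_z', 'vertical_fov', 'cx', 'cy', 'R', 't']
wrist (np.float64(286.7702416378538), 322.7565887186662, 199.6001363552785, array([[ 0.45137163,  0.89233366, -0.00207066],
       [ 0.85275999, -0.43066824,  0.29550849],
       [ 0.2628004 , -0.13514992, -0.95533787]]), array([-0.49787526, -0.03943362,  0.38011906])) ['image', 'range_z', 'vertical_fov', 'cx', 'cy', 'R', 't']
```

View pics/top0.png

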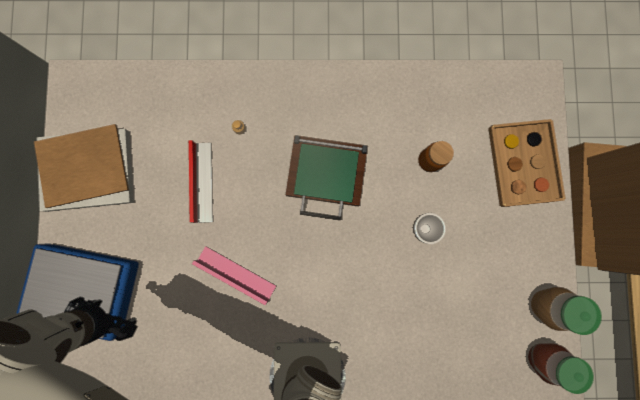

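View pics/side0.png

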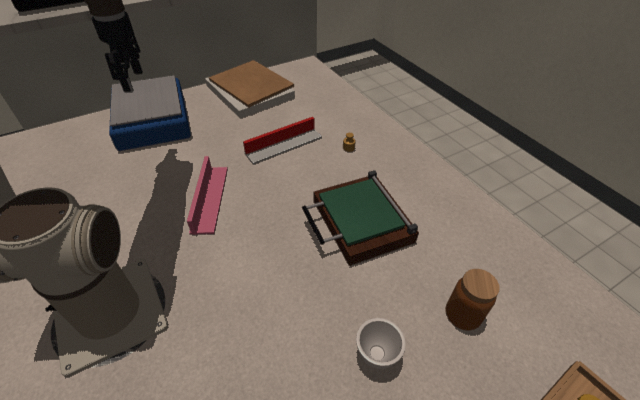

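View pics/wrist0.png

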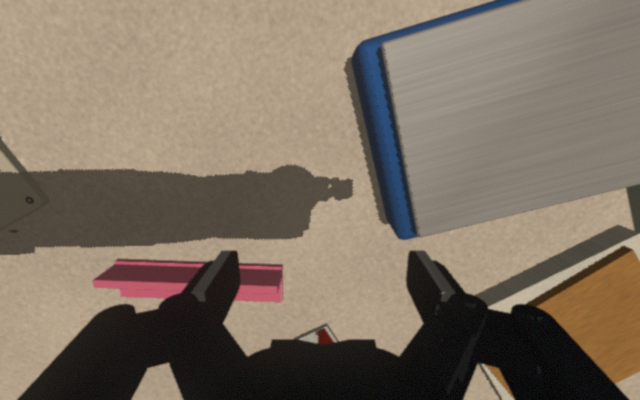

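The top view shows the press at (328,173), the aluminium rule with its red rib at (201,181), the pink decoy at (235,275), the weight at (238,126), the jar at (436,156) and the mortar at (430,229). The rib already faces left (+y). I'll measure positions next.

```bash
cat > m.py <<'E'
from h import *
def load(fn): return dict(np.load('/tmp/'+fn))
def meas(d,tag):
    W=cloud(d); hsv=cv2.cvtColor(d['image'],cv2.COLOR_RGB2HSV); H,S,V=[hsv[...,i].astype(int) for i in range(3)]
    x,y,z=W[...,0],W[...,1],W[...,2]
    def rect(m,n):
        m=m&np.isfinite(z); m=m.astype(np.uint8)
        k,l,s,c=cv2.connectedComponentsWithStats(m); i=1+np.argmax(s[1:,4]); mm=l==i
        p=W[mm]; r=cv2.minAreaRect((p[:,:2]*1000).astype(np.float32))
        print(tag,n,'px',c[i].round(1),'n',s[i,4],'zmed',np.median(p[:,2]).round(4),'rect mm',np.round(r[0],1),np.round(r[1],1),round(r[2],2),'mean',p.mean(0).round(4)); return mm
    roi=(x>.3)&(x<.75)
    rect(roi&((H<6)|(H>174))&(S>180)&(y>0.1)&(z>.042),'ribtop')
    rect(roi&(S<40)&(V>110)&(z<.03)&(y>.1)&(z>.003),'strip')
    rect(roi&(H>60)&(H<90)&(S>80)&(abs(y)<.3),'plate')
    rect(roi&(z>.03)&(z<.07)&(abs(y+.03)<.17),'press')
    return W
if __name__=='__main__':
    for n in ['side','top']: meas(load(n+'0.npz'),n)
E
python3 m.py
```

```text
side ribtop px [276.9 131.1] n 256 zmed 0.0473 rect mm [561.1 332. ] [236.8  13.8] 2.28 mean [0.5541 0.3303 0.047 ]
side strip px [283.4 146. ] n 595 zmed 0.0067 rect mm [564.1 303.8] [238.3  41.7] 2.55 mean [0.5596 0.3035 0.0066]
side plate px [360.6 211.2] n 3245 zmed 0.0526 rect mm [584.5 -59.4] [170.5 150.3] 81.73 mean [ 0.5807 -0.0659  0.0525]
side press px [361.7 215.5] n 5438 zmed 0.0517 rect mm [570.1 -55.1] [225.1 232.6] 81.51 mean [ 0.5778 -0.075   0.0484]
top ribtop px [191.  178.5] n 303 zmed 0.0489 rect mm [561.3 334.3] [234.5  12.4] 2.24 mean [0.5678 0.3346 0.0487]
top strip px [204.6 182.3] n 1030 zmed 0.0076 rect mm [562.7 305.7] [238.8  44. ] 2.48 mean [0.5617 0.3056 0.0077]
top plate px [341.8 177. ] n 1239 zmed 0.0535 rect mm [579.  -95.7] [ 90.2 148.3] 80.96 mean [ 0.5704 -0.1022  0.0536]
top press px [326.3 172.2] n 4795 zmed 0.0521 rect mm [569.5 -55.1] [220. 232.] 81.56 mean [ 0.5853 -0.0576  0.0496]
```

```bash
cat > mv.py <<'E'
from h import *
from scipy.spatial.transform import Rotation as Ro
def Rt(yaw_y, pitch=0, pax=0):
    """tool down, tool y at world angle yaw_y deg; then tilted by pitch deg about horizontal world axis at angle pax"""
    a=np.radians(yaw_y); y=np.array([np.cos(a),np.sin(a),0]); z=np.array([0,0,-1.]); x=np.cross(y,z)
    R=Ro.from_matrix(np.stack([x,y,z],1))
    b=np.radians(pax); return Ro.from_rotvec(np.radians(pitch)*np.array([np.cos(b),np.sin(b),0]))*R
def rel(p,R,base=None):
    s=arm.read_state(); p0,R0=(s['position'],Ro.from_quat(s['ee_rot'])) if base is None else base
    w=(R0.inv()*R).as_rotvec(degrees=True); t=R0.inv().apply(np.array(p)-p0)
    return np.r_[w.round(2),t.round(4)]
E
python3 - <<'E'
from mv import *
print(rel([.5615,.333,.15],Rt(92.4)).tolist())
E
```

```text
[-0.09, -0.03, -29.2, -0.351, 0.051, 0.0805]
```

jog_arm --pt "0 0 -4 -0.044 0.006 0.01 -1" --pt "0 0 -8 -0.088 0.013 0.02 -1" --pt "0 0 -12 -0.132 0.019 0.03 -1" --pt "0 0 -16 -0.176 0.026 0.04 -1" --pt "0 0 -20 -0.22 0.032 0.05 -1" --pt "0 0 -24 -0.264 0.038 0.06 -1" --pt "0 0 -27 -0.308 0.045 0.07 -1" --pt "0 0 -29.2 -0.351 0.051 0.0805 -0.2" --pt "0 0 -29.2 -0.351 0.051 0.0805 -0.2" --pt "0 0 -29.2 -0.351 0.051 0.0805 -0.2" --pt "0 0 -29.2 -0.351 0.051 0.0805 -0.2"

```text
clock: 1.25
position: [0.5608, 0.3339, 0.1508]
ee_rot: [-0.021, 1.0, -0.0, -0.0]
wrist_force: [0.2, -0.3, 0.0]
width: 0.0515
```

```bash
python3 - <<'E'
from m import *
d=snap('wrist','w1.png'); 
W=cloud(d)
hsv=cv2.cvtColor(d['image'],cv2.COLOR_RGB2HSV)
m=((hsv[...,0]<6)|(hsv[...,0]>174))&(hsv[...,1]>150)&(W[...,2]>.042)&(W[...,1]>.2)&(W[...,2]<.06)
p=W[m];print(len(p),cv2.minAreaRect((p[:,:2]*1000).astype(np.float32)),np.median(p[:,2]))
from mv import *
print(rel([.5615,.333,.018],Rt(92.4)).tolist())
E
```

```text
3288 ((563.8573608398438, 334.8587646484375), (239.0103302001953, 11.442852973937988), 2.1772615909576416) 0.050580638523793464
[0.01, -0.01, 0.07, -0.0008, -0.0013, 0.1333]
```

View pics/w1.png

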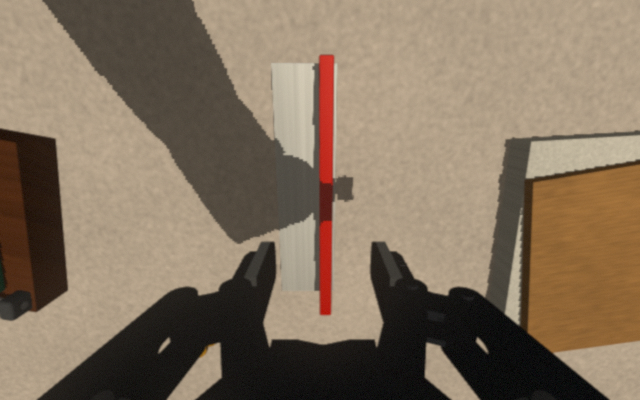

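The wrist view shows the red rib (column 326) centred between the fingers (columns 275 to 372), so I can descend and grip.

jog_arm --pt "0 0 0 -0.001 0 0.04 -0.2" --pt "0 0 0 -0.001 0 0.08 -0.2" --pt "0 0 0 -0.001 0 0.11 -0.2" --pt "0 0 0 -0.001 0 0.133 -0.2" --pt "0 0 0 -0.001 0 0.133 1" --pt "0 0 0 -0.001 0 0.133 1" --pt "0 0 0 -0.001 0 0.133 1" --pt "0 0 0 -0.001 0 0.133 1" --pt "0 0 0 -0.001 0 0.133 1" --pt "0 0 0 -0.001 0 0.133 1" --pt "0 0 0 -0.001 0 0.113 1" --pt "0 0 0 -0.001 0 0.073 1" --pt "0 0 0 -0.001 0 0.073 1"

```text
clock: 2.6
position: [0.5664, 0.3354, 0.0839]
ee_rot: [-0.021, 1.0, 0.002, 0.005]
wrist_force: [2.1, 1.4, -1.6]
width: 0.0111
```

```bash
python3 - <<'E'
from m import *
d=snap('wrist','w2.png'); d2=snap('side','s2.png');s=arm.read_state(); print(s['position'],s['ee_rot'],s['wrist_force'],s['torque'],s['q'],s['qd'])
W=cloud(d)
hsv=cv2.cvtColor(d['image'],cv2.COLOR_RGB2HSV)
m=((hsv[...,0]<6)|(hsv[...,0]>174))&(hsv[...,1]>150)&(W[...,1]>.2)&(W[...,2]>.1)
p=W[m];print(len(p),cv2.minAreaRect((p[:,:2]*1000).astype(np.float32)),np.median(p[:,2]))
E
```

```text
[0.56366098 0.33379426 0.07893246] [-2.07692782e-02  9.99783263e-01  5.96557716e-04  1.30673248e-03] [ 0.433021   -0.70476184 -4.48684122] [0.01118059 0.02993537 0.00583133] [ 5.34770849e-01  6.37670571e-01  2.15075220e-01  1.14533860e+00
 -2.46000545e-04  4.93228911e-01] [ 1.30097688e-04  3.48284632e-02 -4.80257518e-02  5.05457462e-04
  1.58776912e-03  7.99126815e-05]
9808 ((526.4725952148438, 323.1139221191406), (49.984310150146484, 144.78822326660156), 84.08331298828125) 0.11377521651336847
```

View pics/w2.png

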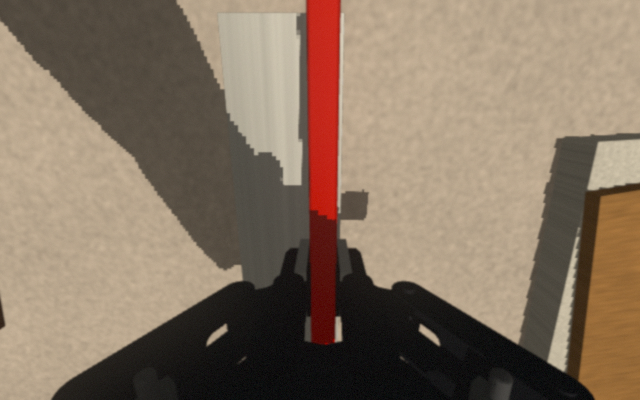

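View pics/s2.png

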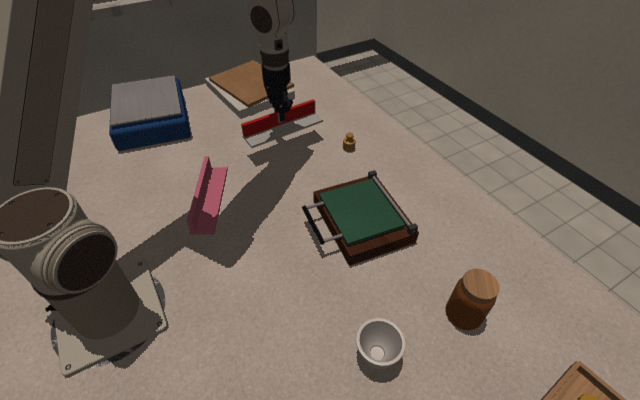

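```bash
python3 - <<'E'
from mv import *
print(arm.read_state()['position'])
b=(np.array([.5618,.3339,.0778]),Rt(92.4))
print(rel([.619,.112,.1],Rt(81.6),b).tolist());print(rel([.619,.112,.025],Rt(81.6),b).tolist())
from m import *
meas(load('s2.npz'),'side')
d=load('top0.npz');W=cloud(d)
hsv=cv2.cvtColor(d['image'],cv2.COLOR_RGB2HSV)
# weight
m=(W[...,2]>.02)&(W[...,0]>.6)&(W[...,0]<.8)&(W[...,1]>.15)&(W[...,1]<.28); print('weight',W[m].mean(0),W[m].min(0),W[m].max(0))
E
```

```text
[0.56366098 0.33379426 0.07893246]
[0.0, 0.0, 10.8, -0.0479, -0.2241, -0.0222]
[0.0, 0.0, 10.8, -0.0479, -0.2241, 0.0528]
side ribtop px [277.2 118.3] n 832 zmed 0.0936 rect mm [564.7 310.9] [236.7  55.9] 1.86 mean [0.5572 0.3273 0.0933]
side strip px [229.4  97.8] n 168 zmed 0.028 rect mm [507.  644.5] [ 32.  250.4] 5.61 mean [0.5069 0.6082 0.028 ]
side plate px [360.8 211.3] n 3256 zmed 0.0526 rect mm [584.3 -59.2] [171.5 150.4] 81.31 mean [ 0.5808 -0.0662  0.0525]
side press px [361.7 215.5] n 5435 zmed 0.0517 rect mm [569.9 -56. ] [224.  232.2] 81.51 mean [ 0.5779 -0.0751  0.0484]
weight [0.7256325  0.20267867 0.03843211] [0.70955377 0.18673138 0.02161118] [0.74628022 0.22275624 0.05616574]
```

jog_arm --pt "0 0 0 0 -0.02 -0.02 1" --pt "0 0 0 0 -0.05 -0.022 1" --pt "0 0 0 0 -0.08 -0.022 1" --pt "0 0 2 0 -0.11 -0.022 1" --pt "0 0 4 0 -0.14 -0.022 1" --pt "0 0 6 -0.008 -0.17 -0.022 1" --pt "0 0 8 -0.02 -0.195 -0.022 1" --pt "0 0 10 -0.035 -0.215 -0.022 1" --pt "0 0 10.8 -0.0479 -0.2241 -0.022 1" --pt "0 0 10.8 -0.0479 -0.2241 -0.022 1" --pt "0 0 10.8 -0.0479 -0.2241 0.01 1" --pt "0 0 10.8 -0.0479 -0.2241 0.035 1" --pt "0 0 10.8 -0.0479 -0.2241 0.0528 1" --pt "0 0 10.8 -0.0479 -0.2241 0.0528 1" --pt "0 0 10.8 -0.0479 -0.2241 0.0528 1" --pt "0 0 10.8 -0.0479 -0.2241 0.0528 1"

```text
clock: 4.3
position: [0.6193, 0.112, 0.0247]
ee_rot: [0.073, 0.997, -0.0, -0.0]
wrist_force: [1.0, 0.4, -2.6]
width: 0.0113
```

```bash
cat > chk.py <<'E'
import sys
from m import *
k=sys.argv[1]
for n in ['side','top']:
    d=snap(n,n+k+'.png'); W=cloud(d); hsv=cv2.cvtColor(d['image'],cv2.COLOR_RGB2HSV); H,S,V=[hsv[...,i].astype(int) for i in range(3)]
    x,y,z=W[...,0],W[...,1],W[...,2]
    m=((H<6)|(H>174))&(S>150)&(y>.0)&(y<.2)&(x>.4)&(z>.035)
    p=W[m];print(n,'rib',len(p),np.round(cv2.minAreaRect((p[:,:2]*1000).astype(np.float32))[0],1),cv2.minAreaRect((p[:,:2]*1000).astype(np.float32))[1:],np.median(p[:,2]))
    c=d['image'][120:260,240:420] if n=='top' else d['image'][110:290,270:450]
    cv2.imwrite('pics/c%s%s.png'%(n,k),cv2.resize(c,None,fx=4,fy=4)[:600,:,::-1])
E
python3 chk.py 3
```

```text
side rib 534 [594.9  86. ] ((280.462646484375, 120.11737823486328), 9.338912963867188) 0.04889214147673526
top rib 26 [716.3  95. ] ((6.4433088302612305, 33.417991638183594), 89.62541961669922) 0.05435643330221573
```

View pics/ctop3.png

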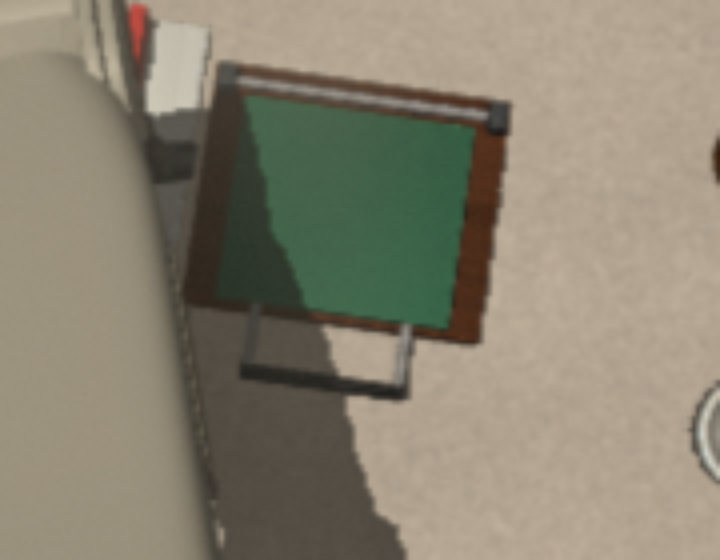

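View pics/cside3.png

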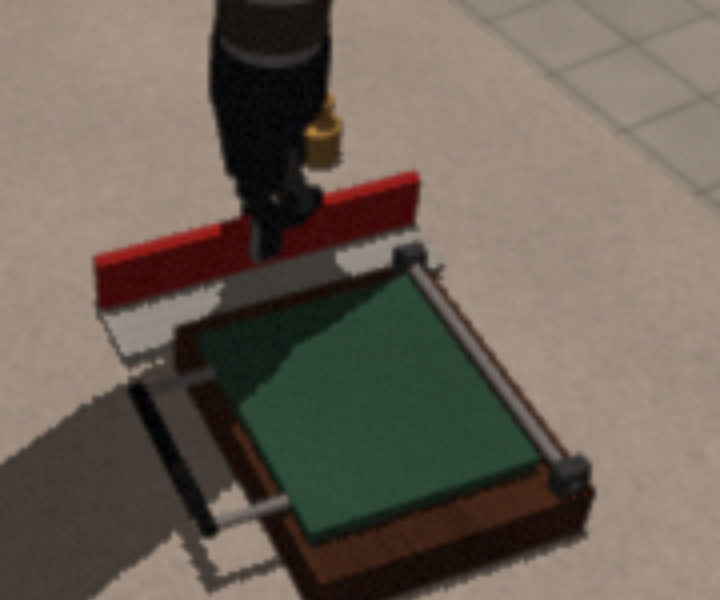

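jog_arm --pt "0 0 0 0 -0.003 0.003 1" --pt "0 0 0 0 -0.006 0.006 1" --pt "0 0 0 0 -0.009 0.006 1" --pt "0 0 0 0 -0.009 0.006 1" --pt "0 0 0 0 -0.009 0.006 1"

```text
clock: 4.9
position: [0.6191, 0.1025, 0.0197]
ee_rot: [0.074, 0.997, 0.0, 0.001]
wrist_force: [-0.1, 0.9, 3.8]
width: 0.0109
```

jog_arm --pt "0 0 0 0 -0.002 0 1" --pt "0 0 0 0 -0.002 0 1" --pt "0 0 0 0 -0.002 0 1"

```text
clock: 5.2
position: [0.6189, 0.1011, 0.0197]
ee_rot: [0.073, 0.997, 0.0, 0.001]
wrist_force: [0.0, 1.2, 6.2]
width: 0.0113
```

jog_arm --pt "0 0 0 0 -0.001 -0.0005 1" --pt "0 0 0 0 -0.001 -0.0005 1" --pt "0 0 0 0 -0.001 -0.0005 1"

```text
clock: 5.5
position: [0.6186, 0.1004, 0.0197]
ee_rot: [0.073, 0.997, 0.001, 0.0]
wrist_force: [0.6, 4.0, 3.0]
width: 0.011
```

jog_arm --pt "0 0 0 0 -0.001 0 1" --pt "0 0 0 0 -0.001 0 1" --pt "0 0 0 0 -0.001 0 1"

```text
clock: 5.8
position: [0.6186, 0.1004, 0.0197]
ee_rot: [0.073, 0.997, 0.001, 0.0]
wrist_force: [1.1, 6.7, 3.2]
width: 0.0115
```

jog_arm --pt "0 0 0 0 -0.001 0 1" --pt "0 0 0 0 -0.002 0 1" --pt "0 0 0 0 -0.002 0 1" --pt "0 0 0 0 -0.002 0 1"

```text
clock: 6.2
position: [0.6186, 0.1003, 0.02]
ee_rot: [0.072, 0.997, 0.003, 0.001]
wrist_force: [1.4, 11.5, 3.7]
width: 0.0112
```

```bash
python3 chk.py 4
```

```text
side rib 439 [613.3  64.1] ((83.11095428466797, 238.13307189941406), 82.78842163085938) 0.046381448898230655
top rib 3 [728.3  80.7] ((7.220287322998047, 0.2132384479045868), 3.1363203525543213) 0.05111870275022812
```

View pics/cside4.png

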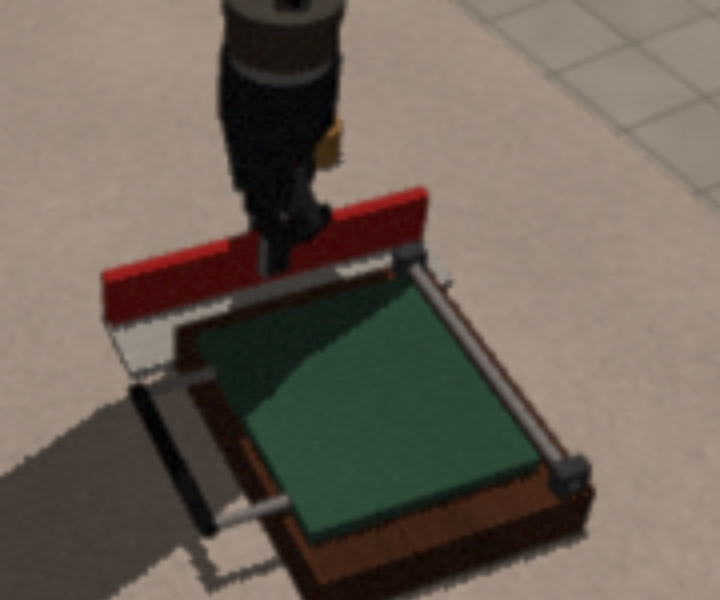

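jog_arm --pt "0 0 0 0 0.003 0 1" --pt "0 0 0 0 0.003 0 1" --pt "0 0 0 0 0.003 0 0.3" --pt "0 0 0 0 0.003 0 0.3" --pt "0 0 0 0 0.003 0 0.3" --pt "0 0 0 0 0.003 0 0.3"

```text
clock: 6.9
position: [0.6177, 0.099, 0.019]
ee_rot: [0.074, 0.997, -0.0, -0.001]
wrist_force: [-0.3, -0.0, -0.0]
width: 0.0301
```

jog_arm --pt "0 0 0 0 0 -0.02 0.3" --pt "0 0 0 0 0 -0.06 0.3" --pt "0 0 0 0 0 -0.1 0.3" --pt "0 0 8 0.04 0 -0.12 0.3" --pt "0 0 16 0.08 -0.02 -0.14 0.3" --pt "0 0 24 0.11 -0.04 -0.14 0.3" --pt "0 0 32 0.14 -0.06 -0.14 0.3" --pt "0 0 40 0.15 -0.08 -0.14 0.2" --pt "0 0 48 0.15 -0.1 -0.14 0" --pt "0 0 56 0.15 -0.11 -0.14 0" --pt "0 0 64 0.15 -0.11 -0.14 0" --pt "0 0 72 0.15 -0.11 -0.14 0" --pt "0 0 80 0.15 -0.11 -0.14 0" --pt "0 0 88 0.15 -0.11 -0.14 0" --pt "0 0 90 0.15 -0.11 -0.14 0" --pt "0 0 90 0.15 -0.11 -0.14 0"

```text
clock: 8.5
position: [0.4535, 0.0126, 0.1595]
ee_rot: [0.757, 0.653, -0.0, 0.0]
wrist_force: [-0.0, -0.3, -1.2]
width: 0.0425
```

```bash
cat > chk2.py <<'E'
from m import *
from mv import *
import sys
k=sys.argv[1]
s=arm.read_state(); print(s['position'],Ro.from_quat(s['ee_rot']).as_matrix()[:2,1],s['q'])
d=snap('wrist','w%s.png'%k); W=cloud(d); x,y,z=W[...,0],W[...,1],W[...,2]
d=snap('side','side%s.png'%k); W=cloud(d); x,y,z=W[...,0],W[...,1],W[...,2]
hsv=cv2.cvtColor(d['image'],cv2.COLOR_RGB2HSV); H,S,V=[hsv[...,i].astype(int) for i in range(3)]
m=((H<6)|(H>174))&(S>150)&(y>.0)&(y<.2)&(x>.4)&(z>.035)
p=W[m];print('rib',len(p),cv2.minAreaRect((p[:,:2]*1000).astype(np.float32)),np.median(p[:,2]),p[:,2].max())
c=d['image'][110:290,270:450]; cv2.imwrite('pics/cside%s.png'%k,cv2.resize(c,None,fx=3.3,fy=3.3)[:,:,::-1])
E
python3 chk2.py 5
```

```text
[0.45354201 0.0125929  0.15945756] [ 0.98924057 -0.14629787] [ 2.80296920e-02  1.97041393e-01 -2.44700321e-01  1.12931386e+00
 -4.05358982e-04  1.74565086e+00]
rib 506 ((565.635009765625, 81.15377044677734), (325.36273193359375, 100.70130920410156), 15.292990684509277) 0.046238796068909536 0.2639951174832846
```

View pics/cside5.png

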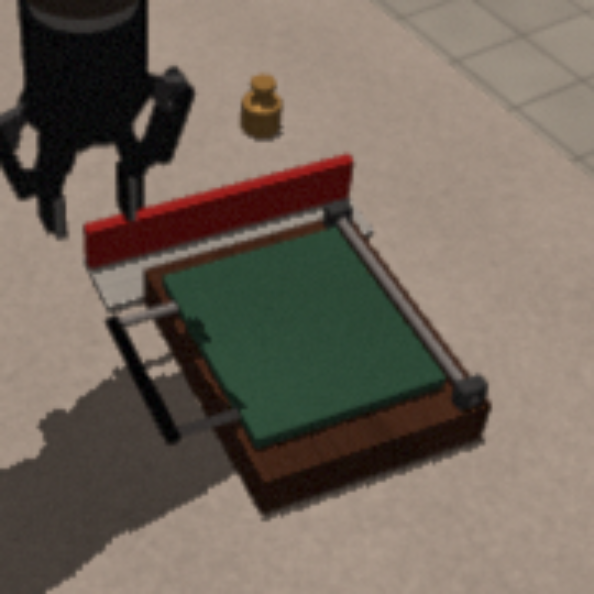

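View pics/w5.png

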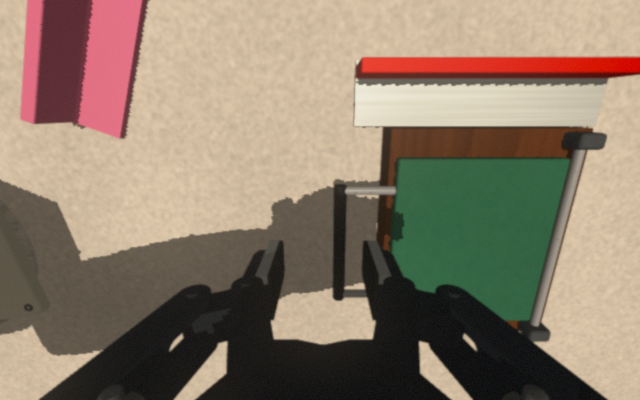

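The wrist view shows the rule flush along the bed's left side (rows 80 to 127), the bar at column 340 (rows 183 to 298), and the fingers at columns 275 and 372. Next I'll measure the bar and the gap.

```bash
python3 - <<'E'
from m import *
from mv import *
d=load('w5.npz'); W=cloud(d); x,y,z=W[...,0],W[...,1],W[...,2]
hsv=cv2.cvtColor(d['image'],cv2.COLOR_RGB2HSV); H,S,V=[hsv[...,i].astype(int) for i in range(3)]
def r(m,n,w=W):
    p=w[m&np.isfinite(z)]; q=cv2.minAreaRect((p[:,:2]*1000).astype(np.float32)); print(n,len(p),np.round(q[0],1),np.round(q[1],1),round(q[2],2),np.median(p[:,2]).round(4))
u=np.arange(640)[None,:]+0*z; v=np.arange(400)[:,None]+0*z
win=(u>330)&(u<352)&(v>175)&(v<305)
r(win&(z>.03)&(z<.07)&(V<70),'bar')
r((H>60)&(H<90)&(S>80)&(z>.03)&(z<.07),'plate')
r(((H<6)|(H>174))&(S>150)&(y>.0)&(y<.2)&(x>.4)&(z>.043)&(z<.06)&(v<75),'ribtop')
r((S<60)&(V>150)&(y>0.0)&(z<.02)&(z>.003)&(x>.45)&(v>80)&(v<128)&(u>350),'strip')
for uv in [(340,183),(340,298)]: print(ray(d,*uv,.054))
for uv in [(356,126),(604,124)]: print('stripedge',ray(d,*uv,.008))
for uv in [(388,128),(588,128)]: print('bededge',ray(d,*uv,.04))
d=load('side5.npz'); W=cloud(d); x,y,z=W[...,0],W[...,1],W[...,2]
hsv=cv2.cvtColor(d['image'],cv2.COLOR_RGB2HSV); H,S,V=[hsv[...,i].astype(int) for i in range(3)]
r((V<60)&(z>.035)&(z<.07)&(abs(x-.46)<.04)&(abs(y+.04)<.1),'bar side',W)
r(((H<6)|(H>174))&(S>150)&(y>.0)&(y<.2)&(x>.4)&(z>.035)&(z<.06),'rib side',W)
E
```

```text
bar 1350 [462.4 -38.7] [118.9  11.7] 82.1 0.0536
plate 21937 [590.8 -62.7] [178.6 162.2] 81.66 0.0546
ribtop 4629 [613.9  99.5] [ 11.9 229.8] 81.64 0.0505
strip 10150 [634.8  67.5] [ 40.9 280.6] 81.6 0.0086
[0.47121006 0.02271869 0.054     ]
[ 0.45568055 -0.09646771  0.054     ]
stripedge [0.49566137 0.06663441 0.008     ]
stripedge [0.73980374 0.03234517 0.008     ]
bededge [0.52032272 0.06282841 0.04      ]
bededge [0.69637719 0.03669623 0.04      ]
bar side 283 [473.7 -59.7] [156.4  52.9] 89.73 0.0507
rib side 503 [617.3  97. ] [ 14.9 237.7] 81.84 0.0462
```

jog_arm --pt "0 0 0 -0.025 0.008 0.03 0" --pt "0 0 0 -0.05 0.016 0.06 0" --pt "0 0 0 -0.05 0.016 0.06 0" --pt "0 0 0 -0.05 0.016 0.1 0" --pt "0 0 0 -0.05 0.016 0.13 0" --pt "0 0 0 -0.05 0.016 0.13 0" --pt "0 0 0 -0.05 0.016 0.13 0" --pt "0 0 0 -0.05 0.016 0.13 0"

```text
clock: 9.4
position: [0.464, -0.0388, 0.0314]
ee_rot: [0.757, 0.654, 0.001, 0.001]
wrist_force: [0.1, 0.4, 0.8]
width: 0.0427
```

```bash
python3 chk2.py 6
```

```text
[ 0.46399527 -0.0387635   0.03140236] [ 0.98933684 -0.14560765] [-8.33949734e-02  3.65339832e-01 -3.99157848e-01  8.02966747e-01
  7.00352958e-05  1.63352896e+00]
rib 284 ((666.7340087890625, 90.15113830566406), (16.40199851989746, 138.92295837402344), 80.44916534423828) 0.04633945353096082 0.05299285409955647
```

View pics/cside6.png

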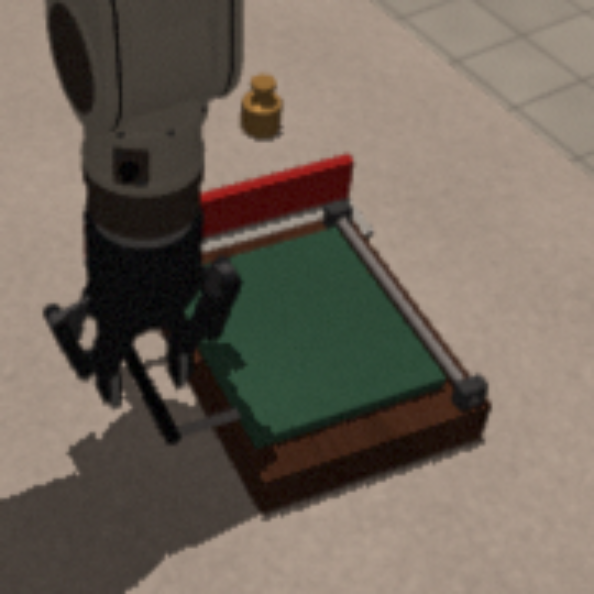

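View pics/w6.png

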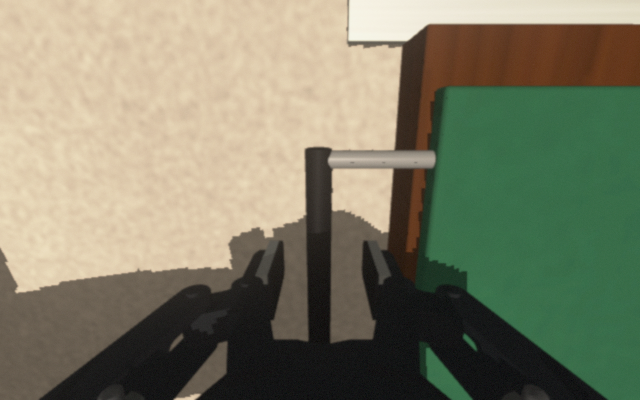

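The bar runs down column 318, between the fingers at columns 275 and 372, with both rods clear. I'll grip.

jog_arm --pt "0 0 0 0 -0.001 0.001 0" --pt "0 0 0 0 -0.001 0.001 1" --pt "0 0 0 0 -0.001 0.001 1" --pt "0 0 0 0 -0.001 0.001 1" --pt "0 0 0 0 -0.001 0.001 1" --pt "0 0 0 0 -0.001 0.001 1" --pt "0 0 0 0 -0.001 0.001 1"

```text
clock: 10.2
position: [0.4619, -0.0388, 0.0289]
ee_rot: [0.757, 0.653, 0.0, 0.0]
wrist_force: [0.1, -1.2, 5.1]
width: 0.0099
```

```bash
python3 - <<'E'
from mv import *
s=arm.read_state(); p0=s['position'];print(p0,s['width'],s['wrist_force'])
R0=Ro.from_quat(s['ee_rot'])
xa=np.array([.9893,-.146,0]); up=np.array([0,0,1.])
bar0=p0+0.019*R0.apply([0,0,1]); bar0=p0+np.array([0,0,.019]); 
print('bar',bar0)
for a in [3,6,9,12,16,20,24,28,32,36,40,45,50,55,60,65,70,75,80,85,88,90]:
    A=np.radians(a); T=30*a/90
    bar=np.array([p0[0],p0[1],.048])+.21*((1-np.cos(A))*xa+np.sin(A)*up)
    R=R0*Ro.from_rotvec([-T,0,0],degrees=True)
    tcp=bar+(np.linalg.norm(bar0-p0))*R.apply([0,0,1])+up*(p0[2]+.019-.048)
    print(a,rel(tcp,R,(p0,R0)).tolist())
E
```

```text
[ 0.46186338 -0.03880872  0.02893285] 0.009881989366125015 [ 0.10550205 -1.17831365  5.11120805]
bar [ 0.46186338 -0.03880872  0.04793285]
3 [-1.0, 0.0, 0.0, 0.0, 0.0007, -0.011]
6 [-2.0, 0.0, 0.0, 0.0, 0.0019, -0.022]
9 [-3.0, 0.0, 0.0, 0.0, 0.0036, -0.0329]
12 [-4.0, 0.0, -0.0, 0.0, 0.006, -0.0437]
16 [-5.33, -0.0, 0.0, 0.0, 0.01, -0.058]
20 [-6.67, 0.0, 0.0, 0.0, 0.015, -0.0719]
24 [-8.0, 0.0, -0.0, 0.0, 0.0209, -0.0856]
28 [-9.33, 0.0, -0.0, 0.0, 0.0278, -0.0988]
32 [-10.67, -0.0, -0.0, 0.0, 0.0356, -0.1116]
36 [-12.0, 0.0, -0.0, 0.0, 0.0442, -0.1238]
40 [-13.33, -0.0, -0.0, 0.0, 0.0537, -0.1354]
45 [-15.0, 0.0, -0.0, 0.0, 0.0666, -0.1491]
50 [-16.67, -0.0, 0.0, 0.0, 0.0807, -0.1616]
55 [-18.33, 0.0, 0.0, 0.0, 0.0958, -0.1729]
60 [-20.0, -0.0, -0.0, 0.0, 0.1117, -0.1829]
65 [-21.67, 0.0, -0.0, 0.0, 0.1285, -0.1915]
70 [-23.33, 0.0, 0.0, 0.0, 0.146, -0.1987]
75 [-25.0, 0.0, 0.0, 0.0, 0.1639, -0.2044]
80 [-26.67, -0.0, 0.0, 0.0, 0.1823, -0.2086]
85 [-28.33, 0.0, 0.0, 0.0001, 0.201, -0.2113]
88 [-29.33, 0.0, -0.0, 0.0001, 0.2122, -0.2121]
90 [-30.0, 0.0, -0.0, 0.0001, 0.2198, -0.2123]
```

jog_arm --pt "-1 0 0 0 0.0007 -0.011 1" --pt "-2 0 0 0 0.0019 -0.022 1" --pt "-3 0 0 0 0.0036 -0.0329 1" --pt "-4 0 0 0 0.006 -0.0437 1" --pt "-4 0 0 0 0.006 -0.0437 1"

```text
clock: 10.7
position: [0.4675, -0.0397, 0.0739]
ee_rot: [0.757, 0.653, 0.024, 0.027]
wrist_force: [2.8, -0.4, -2.6]
width: 0.0098
```

```bash
python3 chk2.py 7
```

```text
[ 0.46749434 -0.03966702  0.07388528] [ 0.98667328 -0.1457508 ] [-0.08165466  0.26624786 -0.4105372   0.82175935 -0.00462659  1.63563064]
rib 303 ((620.1978759765625, 73.8133544921875), (221.49851989746094, 75.0627212524414), 20.397920608520508) 0.046225234240166196 0.05248673039553178
```

View pics/cside7.png

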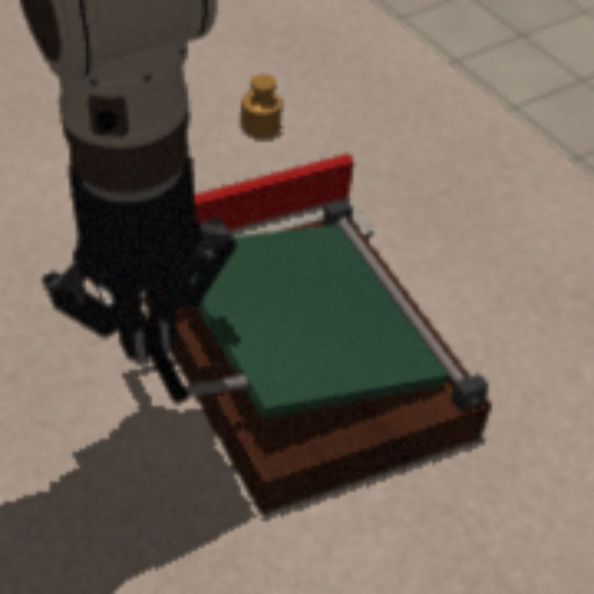

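The plate is lifting with the bar and the rule hasn't moved. I'll continue along the arc.

```bash
cat > arc.py <<'E'
from mv import *
import sys
P0=np.array([.4619,-.0388,.0289]); R0=Rt(-8.4)
xa=np.array([.9893,-.146,0]); up=np.array([0,0,1.])
def pose(a):
    A=np.radians(a); T=30*a/90; R=R0*Ro.from_rotvec([-T,0,0],degrees=True)
    return P0+up*.019+.21*((1-np.cos(A))*xa+np.sin(A)*up)+.019*R.apply([0,0,1]), R
b=pose(float(sys.argv[1]))
for a in map(float,sys.argv[2:]): print(a,rel(*pose(a),b).tolist())
E
python3 arc.py 12 15 19 23 27 31 35 39 43 47 51 55 59 63 67 70
```

```text
15.0 [-1.0, 0.0, 0.0, 0.0, 0.0036, -0.0105]
19.0 [-2.33, 0.0, 0.0, 0.0, 0.0093, -0.0242]
23.0 [-3.67, 0.0, -0.0, 0.0, 0.016, -0.0375]
27.0 [-5.0, 0.0, -0.0, 0.0, 0.0235, -0.0503]
31.0 [-6.33, 0.0, -0.0, 0.0, 0.0319, -0.0627]
35.0 [-7.67, 0.0, 0.0, 0.0, 0.0412, -0.0744]
39.0 [-9.0, 0.0, 0.0, 0.0, 0.0513, -0.0856]
43.0 [-10.33, 0.0, 0.0, 0.0, 0.0621, -0.096]
47.0 [-11.67, 0.0, 0.0, 0.0, 0.0736, -0.1057]
51.0 [-13.0, 0.0, 0.0, 0.0, 0.0857, -0.1146]
55.0 [-14.33, 0.0, -0.0, 0.0, 0.0984, -0.1227]
59.0 [-15.67, -0.0, 0.0, 0.0, 0.1117, -0.1299]
63.0 [-17.0, 0.0, 0.0, 0.0, 0.1254, -0.1363]
67.0 [-18.33, 0.0, 0.0, 0.0, 0.1395, -0.1416]
70.0 [-19.33, 0.0, 0.0, 0.0, 0.1503, -0.1451]
```

jog_arm --pt "-1 0 0 0 0.0036 -0.0105 1" --pt "-2.3 0 0 0 0.0093 -0.0242 1" --pt "-3.7 0 0 0 0.016 -0.0375 1" --pt "-5 0 0 0 0.0235 -0.0503 1" --pt "-6.3 0 0 0 0.0319 -0.0627 1" --pt "-7.7 0 0 0 0.0412 -0.0744 1" --pt "-9 0 0 0 0.0513 -0.0856 1" --pt "-10.3 0 0 0 0.0621 -0.096 1" --pt "-11.7 0 0 0 0.0736 -0.1057 1" --pt "-13 0 0 0 0.0857 -0.1146 1" --pt "-14.3 0 0 0 0.0984 -0.1227 1" --pt "-15.7 0 0 0 0.1117 -0.1299 1" --pt "-17 0 0 0 0.1254 -0.1363 1" --pt "-18.3 0 0 0 0.1395 -0.1416 1" --pt "-19.3 0 0 0 0.1503 -0.1451 1" --pt "-19.3 0 0 0 0.1503 -0.1451 1" --pt "-19.3 0 0 0 0.1503 -0.1451 1"

```text
clock: 12.5
position: [0.6078, -0.0604, 0.2312]
ee_rot: [0.741, 0.639, 0.134, 0.156]
wrist_force: [-3.1, 0.2, 7.9]
width: 0.0096
```

```bash
python3 chk2.py 8; python3 -c "
from h import *
snap('top','top8.png')
import sys; sys.argv=['','70','70']
from arc import *
print(pose(70)[0],pose(70)[1].as_quat(),arm.read_state()['ee_rot'])"; python3 arc.py 70 73 76 79 82 84 86 88 89 90
```

```text
[ 0.60783225 -0.06037736  0.23117772] [ 0.90567967 -0.13398448] [-0.08716937  0.15774319 -0.19032353  0.80942027 -0.02382708  1.62546724]
rib 467 ((604.8167724609375, 98.73123168945312), (103.83573150634766, 187.57672119140625), 54.303531646728516) 0.04630269224437472 0.12594493236589163
70.0 [0.0, 0.0, 0.0, 0.0, 0.0, 0.0]
[ 0.60604207 -0.06007301  0.22778934] [0.74135601 0.63992134 0.13213313 0.1530777 ] [0.74090939 0.63939988 0.13430525 0.15550939]
73.0 [-1.0, -0.0, 0.0, 0.0, 0.0113, 0.0009]
76.0 [-2.0, 0.0, -0.0, 0.0, 0.0225, 0.0024]
79.0 [-3.0, 0.0, -0.0, 0.0, 0.0336, 0.0045]
82.0 [-4.0, 0.0, -0.0, 0.0, 0.0446, 0.0071]
84.0 [-4.67, 0.0, -0.0, 0.0, 0.0519, 0.0091]
86.0 [-5.33, 0.0, 0.0, 0.0, 0.0591, 0.0114]
88.0 [-6.0, 0.0, -0.0, 0.0, 0.0662, 0.0139]
89.0 [-6.33, 0.0, -0.0, 0.0, 0.0697, 0.0153]
90.0 [-6.67, -0.0, -0.0, 0.0, 0.0732, 0.0167]
```

View pics/side8.png

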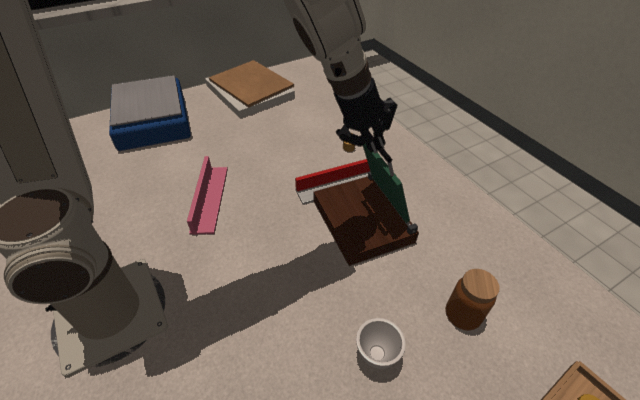

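The plate stands at about 70°, still gripped, and the rule is in place. I'll finish the swing slowly.

jog_arm --pt "-0.7 0 0 0 0.0076 0.0006 1" --pt "-1.3 0 0 0 0.015 0.0014 1" --pt "-2 0 0 0 0.0225 0.0024 1" --pt "-2.7 0 0 0 0.03 0.0037 1" --pt "-3.3 0 0 0 0.037 0.0053 1" --pt "-4 0 0 0 0.0446 0.0071 1" --pt "-4.7 0 0 0 0.0519 0.0091 1" --pt "-5.3 0 0 0 0.0591 0.0114 1" --pt "-6 0 0 0 0.0662 0.0139 1" --pt "-6.3 0 0 0 0.0697 0.0153 1" --pt "-6.7 0 0 0 0.0732 0.0167 1" --pt "-6.7 0 0 0 0.0732 0.0167 1" --pt "-6.7 0 0 0 0.0732 0.0167 1" --pt "-6.7 0 0 0 0.0732 0.0167 1"

```text
clock: 14.05
position: [0.6793, -0.0709, 0.2419]
ee_rot: [0.731, 0.631, 0.17, 0.197]
wrist_force: [-1.6, 0.0, 4.8]
width: 0.0099
```

```bash
python3 chk2.py 9; python3 - <<'E'
from m import *
from mv import *
xa=np.array([.9893,-.146,0])
s=arm.read_state(); R=Ro.from_quat(s['ee_rot']); bar=s['position']-.019*R.apply([0,0,1])
print('bar',bar,s['wrist_force'],s['width'],s['qd'].round(4))
for O in [np.array([.4619,-.0388,.048])+.21*xa, np.array([.5945,-.06,.048])+.075*xa]:
    v=bar-O; print('angle',np.arctan2(v[2],-v@xa), np.linalg.norm(v))
for n in ['side','wrist']:
    d=load('side9.npz') if n=='side' else load('w9.npz'); W=cloud(d)
    hsv=cv2.cvtColor(d['image'],cv2.COLOR_RGB2HSV); H,S,V=[hsv[...,i].astype(int) for i in range(3)]
    m=(H>60)&(H<92)&(S>80)&(abs(W[...,0]-.66)<.08)&(abs(W[...,1]+.07)<.13)&(W[...,2]>.07)&(W[...,2]<.2)
    m=cv2.erode(m.astype(np.uint8),np.ones((3,3)))>0
    p=W[m]; print(n,len(p))
    if len(p)>50:
        c=p.mean(0); u,sv,vt=np.linalg.svd(p-c,full_matrices=False); nrm=vt[2]; nrm*=-np.sign(nrm@xa)
        print('normal',nrm,'angle',np.pi/2+np.arctan2(nrm[2],-(nrm@xa)),sv/np.sqrt(len(p)),c)
E
```

```text
[ 0.67934162 -0.07093338  0.2418865 ] [ 0.85576219 -0.12643341] [-0.09184335  0.2260625  -0.13093273  0.68890811 -0.02744688  1.61824692]
rib 513 ((617.0911865234375, 97.46788024902344), (16.455385208129883, 237.68690490722656), 81.14574432373047) 0.04621791336795545 0.05251805003055319
bar [ 0.66989081 -0.0695016   0.25832135] [-1.80944024  1.26895716  6.11437836] 0.009805480531124166 [-0.0003 -0.0001 -0.0015 -0.0022 -0.0008  0.0009]
angle 1.5719437800593747 0.2103214883403719
angle 1.5754038633987781 0.21032972215496554
side 707
normal [-0.98965567  0.14342306  0.00338749] angle 1.574183787189335 [0.0482596  0.03547318 0.00089111] [ 0.66109147 -0.08782179  0.13239241]
wrist 2559
normal [-0.98927004  0.1460636   0.00319471] angle 1.5739909969400356 [0.03092502 0.02450784 0.00016547] [ 0.66229282 -0.0826795   0.15021531]
```

View pics/side9.png

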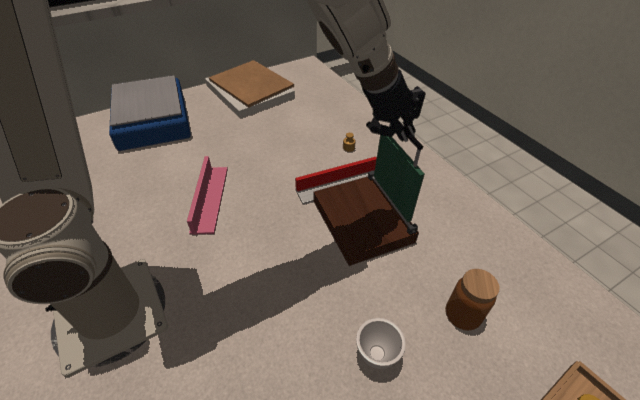

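View pics/w9.png

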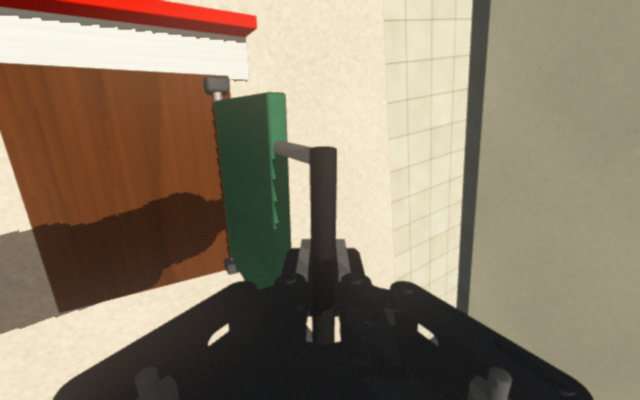

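The plate is upright at 1.574 rad, the bar is gripped at (323,250) in the wrist view, and the rule is still flush. I'll hold briefly before handing in.

jog_arm --pt "0 0 0 0 0 0 1" --pt "0 0 0 0 0 0 1" --pt "0 0 0 0 0 0 1" --pt "0 0 0 0 0 0 1" --pt "0 0 0 0 0 0 1" --pt "0 0 0 0 0 0 1"

```text
clock: 14.75
position: [0.6793, -0.0709, 0.2418]
ee_rot: [0.731, 0.631, 0.17, 0.197]
wrist_force: [-1.1, -0.1, 5.7]
width: 0.0096
```

```bash
python3 -c "
from h import *
s=arm.read_state();print(s['position'],s['qd'].round(4),s['width'],s['wrist_force'],s['clock'])
print(arm.finish_job())"
```

```text
[ 0.67927782 -0.07092335  0.24184967] [-0.0005 -0.0021  0.0005  0.      0.0007  0.    ] 0.009639453851738455 [-1.10497017 -0.12186188  5.7059022 ] 14.75
the job is handed in; nothing more can be done
None
```

The straightedge is set flush against the bed's left side and released, and the plate is held upright by its bar. I handed the job in at 14.75 s; it gave no verdict.

- **Straightedge:** I pushed it against the bed until the force reached about 11 N, eased off and let go. Afterwards the wrist view gave a gap of 0 to 2 mm, with the straightedge within about 0.1° of parallel. The middles are about 7 to 9 mm apart. In the last side view its position was unchanged; that coarser view read it about 0.5° from parallel.
- **Plate:** the side and wrist depth images both gave 1.574 rad, and the arm pose gave 1.572 to 1.575 rad. The joints were nearly still (0.002 rad/s or less) and the fingers were closed on the bar.
- **Bystanders:** the jar, mortar and weight look untouched in the last side picture; I did not measure their positions again.
- **Readings that were off:** the finger opening read 9.6 to 9.9 mm on the 12 mm bar. I could not measure the grip force directly, but the plate followed the hand the whole way up. About 6 N of wrist force remained at the end.

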